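# Torque the earth-stud nut with the click wrench

## Task

Pick up the click wrench, seat its ring fully down on the hexagon nut of the mounting plate, and turn it clockwise until the nut is tight and the wrench handle clicks (gives at its joint). Stop there without forcing the handle on past the click, let the handle spring back, and leave the wrench sitting on the tightened nut, without disturbing the other things on the bench.

Things in the scene. Friction and masses are not known exactly. Their poses are not given: they have to be found in the camera images.
- plate: Dark steel mounting plate 225 x 220 x 4 mm, fixed flat on the bench. Origin on the nut's axis at bench level, z up. It reaches 72 mm to its -x, 152 mm to its +x, 110 mm to either y side. Relays and terminals up to 56 mm high stand 85 to 145 mm out on its +x side; its -x side and both y sides are clear.
- washer (a point): Centre of the top of the fixed round washer (54 mm wide) under the nut, on the nut's axis, 6 mm above the bench. The seated ring rests on it.
- nut_top (a point): Centre of the top of the steel hexagon nut, 22 mm above the bench; the stud's end (21 mm thick) stands 8 mm above it. 36 mm across flats, 16 mm high, top 4 mm stepped in 1.5 mm. Its x axis points squarely at one of the six flats and turns with the nut. Clockwise it turns easily (about 0.1 Nm) for 0.45 to 0.75 rad (not known beforehand), then is hard up; it can also be turned back.
- nut_flat (a point): Point in the middle of one flat of the nut, 18 mm from its axis; turns with the nut.
- socket (a point): Centre of the underside of the wrench's steel ring head; x points along the neck to the handle, z up. The ring has a through-going six-sided opening 38 mm across flats (flats squarely at 0, 60, 120.. degrees from x), is 16 mm high and about 60 mm wide. Seated, this point is on the nut's axis 6 mm above the bench, with about 0.1 rad of play either way on the nut.
- handle (a point): Centre of the grasping place on the black wrench handle, 110 mm from the ring's centre, 31 mm above the ring's underside. x along the handle away from the ring, z up. The handle is a straight bar 24 mm wide, 26 mm high, from 54 to 222 mm from the ring's centre. Whole wrench 0.4 to 0.5 kg, centre of mass about 90 mm from the ring's centre.
- foot (a point): Lowest point of the round rubber foot under the handle's end, 205 mm from the ring's centre, level with the ring's underside: the wrench lies flat on the bench on ring and foot; seated on the nut it may tilt until the foot meets plate or bench (about 0.03 rad).
- pivot (a point): The click mechanism; point at the centre of the ring's top. The handle swings about the ring's upright axis, sprung in line. Below 1.2 Nm it does not give about the ring axis (11 N pushed at the grasping place, less if the grip twists it too); then it gives clockwise, the torque no longer rising (1.3 Nm at 0.2 rad); relieved, it springs back. Over 0.2 rad (22 mm at the grasping place) is over-tightening; it bottoms at 0.26.
- tray: Clear open parts tray 110 x 90 x 30 mm, loose, a bystander; origin at the centre of its underside.
- tape: Black tape roll, 68 mm wide, 19 mm high, lying flat, a bystander; origin at the centre of its underside.
- driver: Screwdriver lying on the bench, a bystander.

How it is judged:
By the outcome, as a careful person would: the job done as asked, in the order asked, and still so for the second after the job is handed in, with the robot touching nothing.
It also fails if it takes over 67 s, if anything falls off the work surface, if the arm or the gripper's body presses on something with over 40 N, if the wrist force passes 120 N, or if a joint passes its speed limit or range.

## Robot

A 7-joint arm with a two-finger parallel gripper is mounted at the origin on the work surface. World frame = base frame: x ahead of the robot, y to its left, z up, the work surface at z = 0. Lengths are in mm, angles in rad, forces in N, time in s.
With the tool pointing down it reaches from about 350 to 900 mm from the base axis. Payload 8.1 kg.
Tool frame: the origin (TCP) lies at the very end of the fingers, on their centre line; the grasp point (between the pads) lies 19 mm behind it; z points along the fingers, y is the direction in which the jaws open and shut (so a half turn about z gives the same grasp; the last joint's range is limited). The gripper opens to 85 mm and grips with 20 to 120 N. Pads are 22 mm wide; open, the fingers measure 114 mm over their backs; the gripper's body (76 mm by 85 mm) begins 54 mm behind the grasp point. The pads swing forward as they close: fully open they stand 13 mm farther back than shut.
Start: joints at [-1.392, 0.434, 0.025, 1.573, -0.012, 1.134, -0.075], TCP at [173.83, 600.354, 231.323] pointing down, gripper open.
Joint ranges: [-2.62, 2.62], [-0.44, 2.09], [-1.27, 1.32], [0.08, 2.57], [-1.32, 4.46], [0.12, 2], [-2.74, 2.74]. Speed limits (rad/s): [2.22, 2.22, 3.01, 3.01, 3.14, 3.14, 3.14].

## Interface

Orientations are given as a rotation vector (axis times angle).
In Python, from rig import readout, vision, job gives the robot as it stands.
- The arm moves only by the tool drive_tool, never from a script. Its argument "moves" is a list that holds one entry, the list of rows, each a list of 5 numbers: the closure, from 0 (fully open) to 1 (shut), then the shift along the tool's x, y, z in m, then the turn about the tool's z in rad. A call has exactly 10 rows; each row shifts and turns the pose as measured when the row begins, along the tool's axes as they then stand; what a row does not reach is not made up. A row lasts 1/8 s, in which the tool goes at most 62.5 mm and 10.7 degrees, less where a joint would pass 70% of its speed; a pose out of reach is approached as far as the arm can. A call with a gripper value outside its range is refused whole. The fingers move at their own pace and stop on an object; "grip_force" is the grip in N (left out, the last holds). Time passes only in rows, so rows that do not move let the fingers close, or fill a call up. It gives the time, the measured TCP pose, the force and the opening at its end, in the units of the state.
- readout.read_state(): the state, without advancing time (a new reading comes with each control period).
- vision.grab_frame(name): name is "scene" or "side" or "wrist"; returns a dict with "img" (400x640x3 uint8, blue, green, red), "camera_matrix" (3x3 intrinsics, pixels), "eye" and "attitude" of the camera in the world; the wrist camera has in their place "T_tool_cam" (4x4, takes a point from camera to tool coordinates, whose origin is the TCP and whose axes are the flange's). Camera axes: x right, y down, z forward; pixel columns grow to the right and rows downward; lengths in mm; the calibration is good to about 2 mm. A picture is of the moment at which its call begins: read the wrist's pose just before it. There is no depth.
- job.job_done(): hands the job in, once; it reports no verdict.
Trained networks look in a picture, given as the dict that the camera call returned (one of the last four; its "shot" number tells which), for a name from the list of things; names that differ only in an ending like _2 or _b are one class to them, and where a whole thing is asked for, a point or a joint stands for the part that bears it (a point fixed in the world has none). Each returns a list of dicts, best first, with "score" (0 to 1); they miss things now and then, are a little off and sometimes report something else, mostly with a low value. They report only what shows in the picture. A call takes as long as a camera call.
- vision.regions_of(picture, name): "mask" (400x640 bool, what is visible of it) and "box" ([left, top, right, bottom] in pixels, round what is visible of it).
The state is a dict: "clock": time; "joints": joint angles; "qvel": joint speeds; "joint_efforts": joint torques, N m; "tcp_pos": TCP position; "ee_rot": TCP orientation; "wrist_force": force on the tool from outside, world axes, zero at the start; "wrist_torque": the same for the moment, N m; "gripper_width": finger opening in mm.
Only numpy, scipy, OpenCV 4.12 (cv2) and the standard library are available. Lean on these libraries where they do the work, as an engineer would, in place of code of your own. Each camera call takes 0.05 s, during which the arm holds its last target. There are 200 camera calls.

## Working session

There is one attempt and no reset: what is moved stays moved. The work goes in short steps, Python scripts to look and compute and a tool call to move; the robot and the scene stay as the last step left them, time stands still between calls to the robot, and variables do not carry over. Pictures are saved under pics/ and viewed, about 8 in all and at most 12, crops included, and the job is handed in when it is done.

Besides the shell and the picture viewer there is one more tool, called after "Request:" by a JSON object that holds its "fn" and its "kwargs", one argument or row to a line. drive_tool: Moves the arm, as the interface text tells. Its arguments: {"type":"object","properties":{"moves":{"type":"array"},"grip_force":{"type":"number"}},"required":["moves"]}

```bash
mkdir -p pics; ls
cat > h.py <<'E'
import numpy as np, cv2
from scipy.spatial.transform import Rotation as R
from rig import readout, vision, job
def st(): return readout.read_state()
def cam(p,s=None):
    K=np.array(p["camera_matrix"],float)
    if "T_tool_cam" in p:
        T=np.array(p["T_tool_cam"],float); Rt=R.from_rotvec(s["ee_rot"]).as_matrix()
        return K,Rt@T[:3,:3],Rt@T[:3,3]+np.array(s["tcp_pos"])
    a=np.array(p["attitude"],float)
    A=a if a.shape==(3,3) else R.from_rotvec(a).as_matrix()
    return K,A,np.array(p["eye"],float)
def toz(c,uv,z):
    K,A,e=c; d=A@np.linalg.solve(K,[uv[0],uv[1],1]); return e+d*(z-e[2])/d[2]
def proj(c,P):
    K,A,e=c; q=K@(A.T@(np.array(P,float)-e)); return q[:2]/q[2]
E
python3 - <<'E'
from h import *
s=st(); print(s)
ims=[]
for n in("scene","side","wrist"):
    p=vision.grab_frame(n); c=cam(p,s); print(n,p.get("attitude"),c[2],c[0][0,0]); ims.append(p["img"])
    if n!="wrist":
        cv2.imwrite(f"pics/{n}0.png",p["img"])
    for k in("plate","nut_top","socket","handle","tray","tape","driver"):
        for r in vision.regions_of(p,k)[:2]: print(n,k,round(r["score"],2),r["box"])
cv2.imwrite("pics/wrist0.png",ims[2])
E
```

```text
pics
{'clock': 0.0, 'joints': array([-1.39155724,  0.43521354,  0.02492118,  1.57410177, -0.01159166,
        1.13398072, -0.07509368]), 'qvel': array([-2.83109596e-03, -6.87320517e-04,  1.07517055e-03, -4.42755954e-04,
        6.90500268e-05,  8.85895824e-05, -7.40239316e-05]), 'joint_efforts': array([ 8.89872881e-04, -6.70449400e+01,  1.02532636e+00, -3.16207123e+01,
        1.55683479e-02,  1.23785072e-02,  7.03974393e-06]), 'tcp_pos': array([173.71484407, 599.84961426, 230.52941988]), 'ee_rot': array([-4.41255180e-01, -3.11035583e+00,  2.44423696e-03]), 'wrist_force': array([-0.17472798, -0.60602835, -0.37817687]), 'wrist_torque': array([ 0.00990142,  0.0429973 , -0.03555845]), 'gripper_width': 84.90132659650565}
scene [-1.17167682 -2.50388347  0.77368924] [1119.92936663  507.46790345 1228.40508678] 449.44125973384604
scene plate 0.69 [240.7, 199.5, 335.8, 280.5]
scene nut_top 0.6 [291.4, 223.6, 300.0, 232.7]
scene socket 0.97 [352.9, 235.4, 415.1, 300.5]
scene handle 0.93 [373.0, 233.3, 421.5, 279.5]
scene handle 0.7 [242.3, 198.5, 335.1, 281.4]
scene tray 0.67 [436.1, 256.2, 46
[... 168 characters left out ...]
 0.79638877 -0.49329902] [-289.19528388 -779.5449559   649.32924528] 434.47902538716596
side plate 0.73 [294.4, 179.6, 391.5, 236.7]
side nut_top 0.39 [332.1, 210.5, 344.4, 220.3]
side socket 0.96 [220.4, 179.0, 292.2, 205.1]
side handle 0.89 [219.0, 179.1, 269.0, 209.5]
side handle 0.6 [296.9, 178.1, 393.5, 237.6]
side tray 0.57 [402.0, 229.0, 454.1, 262.4]
side tape 0.6 [191.1, 182.9, 216.2, 194.0]
side tape 0.6 [294.7, 180.0, 390.5, 236.9]
side driver 0.6 [402.7, 299.0, 424.5, 355.6]
wrist None [110.26831335 618.77905638 373.49555516] 301.9478129952584
wrist socket 0.59 [146.6, 366.3, 165.4, 400.0]
wrist handle 0.84 [148.1, 369.5, 166.8, 399.0]
wrist tape 0.88 [236.0, 321.7, 274.7, 348.2]
```

Run:
```python
import cv2
a=cv2.imread("pics/scene0.png");b=cv2.imread("pics/side0.png")
a=cv2.resize(a[80:310,220:480],None,fx=2.3,fy=2.3,interpolation=2); cv2.imwrite("pics/a.png",a)
b=cv2.resize(b[150:370,180:470],None,fx=2.6,fy=2.6,interpolation=2); cv2.imwrite("pics/b.png",b)
```

```text
(no output)
```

View pics/a.png

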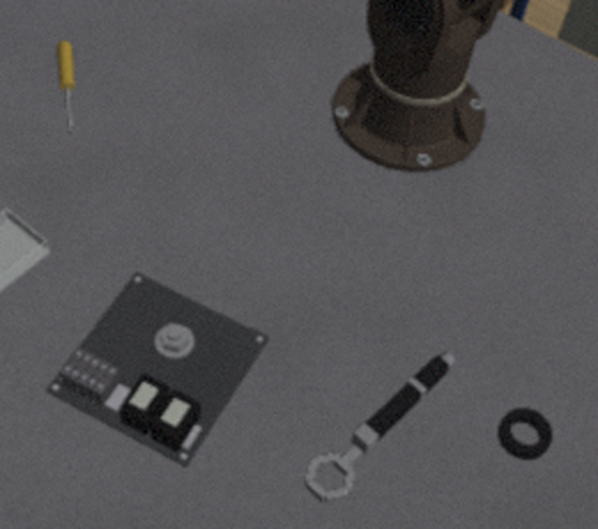

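View pics/b.png

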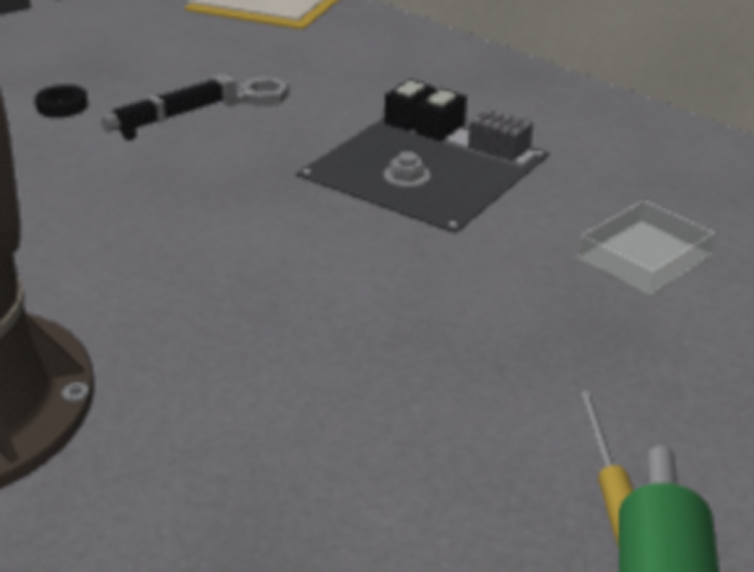

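The scene crop shows the ring at about px (364,287), handle end (416,235) and nut (296,228). The plate's relays are on the far side from the base. The side view agrees.

Run:
```python
from h import *
ps=vision.grab_frame("scene"); pd=vision.grab_frame("side")
cs,cd=cam(ps),cam(pd)
f=lambda u,v:(u/2.3+220,v/2.3+80); g=lambda u,v:(u/2.6+180,v/2.6+150)
def P(n,z,uv=None,uw=None):
    print(n,'scene',toz(cs,f(*uv),z).round(0)[:2] if uv else '','side',toz(cd,g(*uw),z).round(0)[:2] if uw else '')
P('ring',16,(331,474),(265,90))
P('hend',31,(448,358),(113,122))
P('hmid',44,(392,410),(192,93))
P('nut',30,(175,333),(407,156)); P('washer',6,(174,343),(407,174))
for a,b in (((138,279),(307,172)),((260,339),None),((184,456),(541,155)),((56,387),None)): P('corner',4,a,b)
P('cornerB',4,None,(453,225))
P('tape',10,(525,434),(61,100))
P('tray',0,None,(648,262))
P('driver',10,(68,85),(598,440))
```

```text
ring scene [601. 284.] side [592. 269.]
hend scene [370. 309.] side [377. 302.]
hmid scene [491. 297.] side [481. 279.]
nut scene [576.   2.] side [572.  -6.]
washer scene [579.   1.] side [573.  -7.]
corner scene [ 530. -110.] side [494.  81.]
corner scene [496.  87.] side 
corner scene [697. 122.] side [727. -86.]
corner scene [731. -75.] side 
cornerB scene  side [ 528. -117.]
tape scene [390. 444.] side [388. 440.]
tray scene  side [ 623. -302.]
driver scene [ 320. -455.] side [ 352. -424.]
```

```bash
cat >> h.py <<'E'
def yaw(s): 
    x=R.from_rotvec(s["ee_rot"]).as_matrix()[:,0]; return np.arctan2(x[1],x[0])
def plan(P,ty,n,s=None):
    """n equal world shifts to TCP P with tool-x yaw ty, rows in tool axes"""
    s=s or st(); M=R.from_rotvec(s["ee_rot"]).as_matrix(); d=(np.array(P)-s["tcp_pos"])/n/1000
    dy=(ty-yaw(s)+np.pi)%(2*np.pi)-np.pi
    for i in range(n):
        Mi=R.from_rotvec([0,0,dy/n*i]).as_matrix()@M
        print(np.round(Mi.T@d,4).tolist(),round(-dy/n,4))
def show(s=None):
    s=s or st(); print('t',round(s["clock"],2),'tcp',np.round(s["tcp_pos"],1),'yaw',round(yaw(s),4),'F',np.round(s["wrist_force"],1),'T',np.round(s["wrist_torque"],2),'w',round(s["gripper_width"],1),'q',np.round(s["joints"],2),
     'z',np.round(R.from_rotvec(s["ee_rot"]).as_matrix()[:,2],3))
E
python3 - <<'E'
from h import *
show(); p=vision.grab_frame("wrist"); print(np.round(p["T_tool_cam"],3))
ha=np.arctan2(306-278,373-597)
for y in (ha,ha+np.pi): print(y); plan((488,291,150),y,8)
E
```

```text
t 1.3 tcp [173.8 600.3 231.3] yaw 2.8597 F [ 0.4 -0.4 -0.3] T [ 0.01 -0.02 -0.04] w 85.1 q [-1.39  0.43  0.02  1.57 -0.01  1.13 -0.08] z [ 0.  0. -1.]
[[  -0.      -0.965   -0.264   66.19 ]
 [   1.      -0.       0.       0.314]
 [  -0.      -0.264    0.965 -142.975]
 [   0.       0.       0.       1.   ]]
3.017237659043032
[-0.0485, -0.0262, 0.0102] -0.0197
[-0.048, -0.0272, 0.0102] -0.0197
[-0.0474, -0.0281, 0.0102] -0.0197
[-0.0468, -0.029, 0.0102] -0.0197
[-0.0463, -0.03, 0.0102] -0.0197
[-0.0457, -0.0309, 0.0102] -0.0197
[-0.0451, -0.0318, 0.0102] -0.0197
[-0.0444, -0.0326, 0.0102] -0.0197
6.1588303126328245
[-0.0485, -0.0262, 0.0102] 0.373
[-0.0547, -0.0068, 0.0102] 0.373
[-0.0534, 0.0136, 0.0102] 0.373
[-0.0448, 0.0322, 0.0102] 0.373
[-0.03, 0.0463, 0.0102] 0.373
[-0.011, 0.054, 0.0102] 0.373
[0.0094, 0.0543, 0.0102] 0.373
[0.0285, 0.0471, 0.0102] 0.373
```

Run:
```python
from h import *
plan((480,50,190),3.1416,10)
```

```text
[-0.0447, -0.0444, 0.0041] -0.0282
[-0.0434, -0.0456, 0.0041] -0.0282
[-0.0421, -0.0468, 0.0041] -0.0282
[-0.0408, -0.048, 0.0041] -0.0282
[-0.0394, -0.0491, 0.0041] -0.0282
[-0.038, -0.0502, 0.0041] -0.0282
[-0.0366, -0.0512, 0.0041] -0.0282
[-0.0352, -0.0523, 0.0041] -0.0282
[-0.0337, -0.0532, 0.0041] -0.0282
[-0.0322, -0.0542, 0.0041] -0.0282
```

Request:
{"fn": "drive_tool", "kwargs": {
  "moves": [
    [[0, -0.0447, -0.0444, 0.004, -0.028], [0, -0.0434, -0.0456, 0.004, -0.028], [0, -0.0421, -0.0468, 0.004, -0.028], [0, -0.0408, -0.048, 0.004, -0.028], [0, -0.0394, -0.0491, 0.004, -0.028], [0, -0.038, -0.0502, 0.004, -0.028], [0, -0.0366, -0.0512, 0.004, -0.028], [0, -0.0352, -0.0523, 0.004, -0.028], [0, -0.0337, -0.0532, 0.004, -0.028], [0, -0.0322, -0.0542, 0.004, -0.028]]
  ],
  "grip_force": 100
}}

```text
clock: 2.6
tcp_pos: [480.5, 58.7, 191.7]
ee_rot: [-0.026, 3.136, 0.012]
wrist_force: [1.3, 0.4, -0.7]
gripper_width: 85.4
```

Run:
```python
from h import *
vision.grab_frame("wrist"); s=st(); show(s); p=vision.grab_frame("wrist")
cv2.imwrite("pics/w1.png",p["img"]); c=cam(p,s); np.savez("w1.npz",K=c[0],A=c[1],e=c[2])
uv=proj(c,(575,-3,22)); print(uv, np.linalg.norm(proj(c,(575,15,22))-uv))
for k in("nut_top","plate","socket","handle"):
    for r in vision.regions_of(p,k)[:1]: print(k,round(r["score"],2),r["box"])
u,v=map(int,uv); cv2.imwrite("pics/w1c.png",cv2.resize(p["img"][max(v-50,0):v+50,u-65:u+65],None,fx=6,fy=6,interpolation=2)); print(u-65,max(v-50,0))
plan((488,291,130),3.017,6)
```

```text
t 2.65 tcp [483.9  49.9 191.8] yaw -3.1318 F [ 4.3 -7.6  0.6] T [-0.47 -0.2  -0.  ] w 85.5 q [-0.45  0.25  0.29  1.98 -0.09  0.92  1.47] z [ 0.009  0.004 -1.   ]
[273.7428185  259.93156151] 15.849353179070032
nut_top 0.89 [257.9, 236.6, 293.4, 277.0]
plate 0.88 [168.1, 178.0, 378.3, 352.9]
socket 0.74 [480.4, 62.1, 614.3, 303.3]
handle 0.72 [523.0, 62.1, 615.1, 251.2]
208 209
[-0.0021, 0.0381, 0.0105] 0.0235
[-0.0012, 0.0382, 0.0105] 0.0235
[-0.0003, 0.0382, 0.0105] 0.0235
[0.0006, 0.0382, 0.0105] 0.0235
[0.0015, 0.0382, 0.0105] 0.0235
[0.0024, 0.0381, 0.0105] 0.0235
```

View pics/w1c.png

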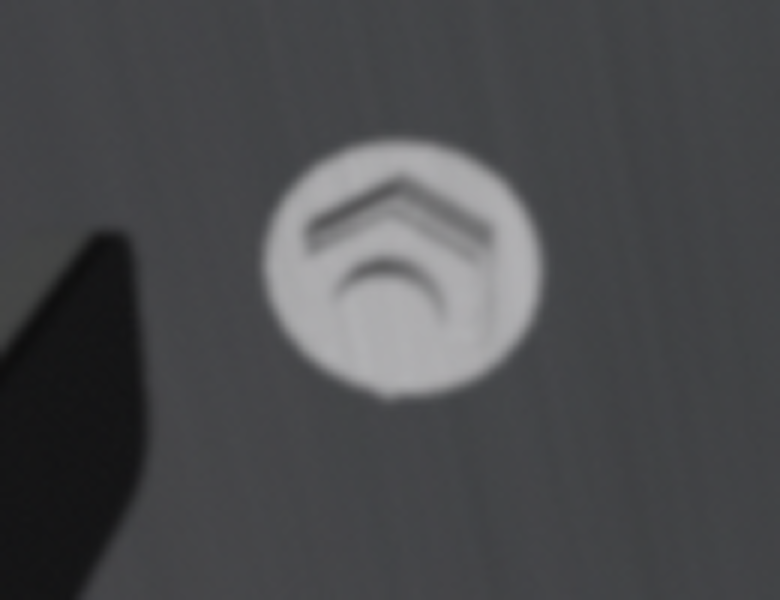

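The nut shows clearly in the crop. Its corner toward the robot is at about (402,176), side corners at (306,226) and (492,228), and the washer ellipse is centred near (404,267).

Request:
{"fn": "drive_tool", "kwargs": {
  "moves": [
    [[0, -0.002, 0.0381, 0.0105, 0.0235], [0, -0.0012, 0.0382, 0.0105, 0.0235], [0, -0.0003, 0.0382, 0.0105, 0.0235], [0, 0.0006, 0.0382, 0.0105, 0.0235], [0, 0.0015, 0.0382, 0.0105, 0.0235], [0, 0.0024, 0.0382, 0.0105, 0.0235], [0, 0, 0, 0, 0], [0, 0, 0, 0, 0], [0, 0, 0, 0, 0], [0, 0, 0, 0, 0]]
  ]
}}

```text
clock: 4.15
tcp_pos: [477.9, 312.0, 130.7]
ee_rot: [0.168, 3.134, 0.022]
wrist_force: [1.4, -0.0, -0.2]
gripper_width: 85.5
```

Run:
```python
from h import *
d=np.load("w1.npz"); c=(d["K"],d["A"],d["e"]); f=lambda u,v:(u/6+208,v/6+209)
im=cv2.imread("pics/w1.png"); g=im.max(2)
_,m=cv2.threshold(g[225:285,245:305],110,255,0)
n,l,sx,ce=cv2.connectedComponentsWithStats(m); i=1+np.argmax(sx[1:,4])
cn=max(cv2.findContours((l==i).astype(np.uint8),0,1)[0],key=cv2.contourArea); pts=np.array([toz(c,p[0]+[245,225],6)[:2] for p in cv2.convexHull(cn)])
(o,rad)=cv2.minEnclosingCircle(pts.astype(np.float32)); print('washer',o,rad, sx[i])
L=[toz(c,f(*p),6)[:2] for p in((306,226),(402,176),(492,228))]
for q in L: w=q-np.array(o); print(q.round(1),np.hypot(*w).round(1),np.degrees(np.arctan2(w[1],w[0])).round(1))
vision.grab_frame("wrist"); s=st(); show(s); p=vision.grab_frame("wrist")
cv2.imwrite("pics/w2.png",p["img"]); c=cam(p,s); np.savez("w2.npz",K=c[0],A=c[1],e=c[2])
for k in("socket","handle"):
    for r in vision.regions_of(p,k)[:1]: print(k,round(r["score"],2),r["box"])
```

```text
washer (574.8928833007812, -3.8993468284606934) 27.886831283569336 [   7    7   47   43 1521]
[566.  -22.5] 20.6 -115.5
[555.3  -3.3] 19.6 178.1
[566.2  14.1] 20.0 115.9
t 4.2 tcp [478.  312.  130.7] yaw 3.0343 F [ 0.3 -0.2 -0.5] T [ 0.   -0.07  0.  ] w 85.4 q [-0.82  0.45  0.21  1.85 -0.13  0.85  0.92] z [ 0.003  0.014 -1.   ]
socket 0.96 [267.3, 52.6, 336.6, 339.5]
handle 0.95 [278.6, 55.3, 318.4, 291.9]
```

View pics/w2.png

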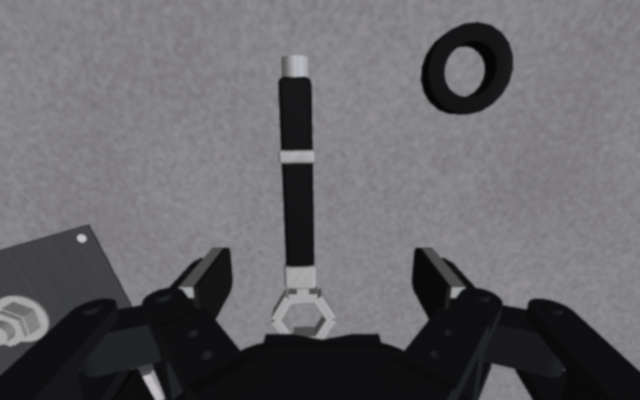

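The handle axis runs from px (294,66) to (300,268), with the ring centre near (303,316). The jaws still sit to the side of it.

Run:
```python
from h import *
d=np.load("w2.npz"); c=(d["K"],d["A"],d["e"])
im=cv2.imread("pics/w2.png"); g=im.max(2).astype(int)
P=[]
for v in list(range(90,145,5))+list(range(170,260,5)):
    r=np.where(g[v,265:335]<60)[0]+265; P.append(toz(c,((r.min()+r.max())/2,v),44)[:2]); 
    if v in(100,230): print(v,r.min(),r.max(), np.linalg.norm(toz(c,(r.min()-.5,v),44)-toz(c,(r.max()+.5,v),44)))
P=np.array(P); vx,vy,x0,y0=cv2.fitLine(P.astype(np.float32),2,0,.01,.01).ravel()
if vx>0: vx,vy=-vx,-vy
a=np.arctan2(vy,vx); print('handle dir',a, 'pt',x0,y0)
for n,uv,z in(('ring top',(303,316),16),('end black',(295,78),44),('front black',(300,267),44),('grey end',(294,55),35)):
    q=toz(c,uv,z)[:2]; t=(q-[x0,y0])@[vx,vy]; print(n,q.round(1),'along',t.round(1),'perp',((q-[x0,y0])@[-vy,vx]).round(1))
s=st()
```

```text
100 279 310 23.055754332734534
230 285 312 22.635776603576492
handle dir 3.040583 pt 454.61307 296.82007
ring top [597.9 282.2] along -144.0 perp 0.1
end black [383.1 304.6] along 71.9 perp -0.5
front black [530.1 289.5] along -75.9 perp -0.3
grey end [366.5 305.4] along 88.5 perp 0.3
```

Run:
```python
from h import *
show();plan((488.5,293.3,75),3.0406,4)
```

```text
t 4.35 tcp [478.1 312.1 130.6] yaw 3.0342 F [-0.3 -0.6  0.3] T [-0.05 -0.02 -0.02] w 85.5 q [-0.82  0.45  0.21  1.85 -0.13  0.85  0.92] z [ 0.003  0.014 -1.   ]
[-0.0031, -0.0046, 0.0138] -0.0016
[-0.0031, -0.0046, 0.0138] -0.0016
[-0.003, -0.0046, 0.0138] -0.0016
[-0.003, -0.0046, 0.0138] -0.0016
```

Request:
{"fn": "drive_tool", "kwargs": {
  "moves": [
    [[0, -0.0031, -0.0046, 0.0138, -0.0016], [0, -0.0031, -0.0046, 0.0138, -0.0016], [0, -0.003, -0.0046, 0.0138, -0.0016], [0, -0.003, -0.0046, 0.0138, -0.0016], [0, 0, 0, 0, 0], [0, 0, 0, 0, 0], [0, 0, 0, 0.02, 0], [0, 0, 0, 0.02, 0], [0, 0, 0, 0, 0], [0, 0, 0, 0, 0]]
  ]
}}

```text
clock: 5.6
tcp_pos: [490.6, 293.1, 31.7]
ee_rot: [0.158, 3.133, 0.024]
wrist_force: [1.0, 0.3, 0.0]
gripper_width: 85.3
```

Run:
```python
from h import *
show();plan((488.5,293.3,13),3.0406,2)
```

```text
t 5.6 tcp [490.6 293.1  31.7] yaw 3.0406 F [1.  0.3 0. ] T [ 0.04 -0.05 -0.05] w 85.3 q [-0.75  0.58  0.17  1.92 -0.17  0.64  1.01] z [ 0.005  0.015 -1.   ]
[0.0011, -0.0001, 0.0094] -0.0
[0.0011, -0.0001, 0.0094] -0.0
```

Request:
{"fn": "drive_tool", "kwargs": {
  "moves": [
    [[0, 0.001, 0, 0.0094, 0], [0, 0.001, 0, 0.0094, 0], [0, 0, 0, 0, 0], [0.5, 0, 0, 0, 0], [1, 0, 0, 0, 0], [1, 0, 0, 0, 0], [1, 0, 0, 0, 0], [1, 0, 0, 0, 0], [1, 0, 0, 0, 0], [1, 0, 0, 0, 0]]
  ],
  "grip_force": 100
}}

```text
clock: 6.85
tcp_pos: [489.6, 294.3, 13.8]
ee_rot: [0.159, 3.131, 0.028]
wrist_force: [0.9, -0.3, 0.5]
gripper_width: 22.9
```

Run:
```python
from h import *
show();
```

```text
t 6.85 tcp [489.6 294.3  13.8] yaw 3.0399 F [ 0.9 -0.3  0.5] T [-0.11  0.04 -0.11] w 22.9 q [-0.74  0.61  0.16  1.93 -0.18  0.59  1.01] z [ 0.008  0.017 -1.   ]
```

Request:
{"fn": "drive_tool", "kwargs": {
  "moves": [
    [[1, 0, 0, -0.01, 0], [1, 0, 0, -0.02, 0], [1, 0, 0, -0.025, 0], [1, 0, 0, -0.02, 0], [1, 0, 0, 0, 0], [1, 0, 0, 0, 0], [1, 0, 0, 0, 0], [1, 0, 0, 0, 0], [1, 0, 0, 0, 0], [1, 0, 0, 0, 0]]
  ]
}}

```text
clock: 8.1
tcp_pos: [485.2, 290.7, 87.9]
ee_rot: [-0.158, -3.137, -0.018]
wrist_force: [-0.5, 0.4, -3.3]
gripper_width: 22.7
```

Run:
```python
from h import *
show(); plan((480,-57.6,85),3.656,10)
```

```text
t 8.1 tcp [485.2 290.7  87.9] yaw 3.0411 F [-0.5  0.4 -3.3] T [-0.01  0.13  0.  ] w 22.7 q [-0.77  0.5   0.2   1.89 -0.15  0.76  0.98] z [-0.     0.011 -1.   ]
[-0.003, -0.0347, -0.0001] -0.0615
[-0.0008, -0.0348, -0.0001] -0.0615
[0.0013, -0.0348, -0.0001] -0.0615
[0.0034, -0.0347, -0.0001] -0.0615
[0.0056, -0.0344, -0.0001] -0.0615
[0.0077, -0.034, -0.0001] -0.0615
[0.0097, -0.0334, -0.0001] -0.0615
[0.0118, -0.0328, -0.0001] -0.0615
[0.0138, -0.032, -0.0] -0.0615
[0.0157, -0.0311, -0.0] -0.0615
```

Request:
{"fn": "drive_tool", "kwargs": {
  "moves": [
    [[1, -0.003, -0.0347, 0, -0.0615], [1, -0.0008, -0.0348, 0, -0.0615], [1, 0.0013, -0.0348, 0, -0.0615], [1, 0.0034, -0.0347, 0, -0.0615], [1, 0.0056, -0.0344, 0, -0.0615], [1, 0.0077, -0.034, 0, -0.0615], [1, 0.0097, -0.0334, 0, -0.0615], [1, 0.0118, -0.0328, 0, -0.0615], [1, 0.0138, -0.032, 0, -0.0615], [1, 0, 0, 0, 0]]
  ]
}}

```text
clock: 9.35
tcp_pos: [484.7, -32.1, 84.3]
ee_rot: [-0.734, 3.048, 0.016]
wrist_force: [-0.2, 0.7, -4.5]
gripper_width: 22.4
```

Run:
```python
from h import *
vision.grab_frame("side"); s=st(); show(s); plan((480,-57.6,70),3.656,4)
p=vision.grab_frame("wrist"); c=cam(p,s); np.savez("w3.npz",K=c[0],A=c[1],e=c[2]); cv2.imwrite("pics/w3.png",p["img"])
```

```text
t 9.4 tcp [484.9 -30.3  84.4] yaw -2.6679 F [-0.6  0.5 -4.9] T [-0.04  0.09  0.05] w 22.5 q [-0.09  0.4   0.06  2.08 -0.06  0.66  2.06] z [ 0.004  0.012 -1.   ]
[0.0042, -0.0056, 0.0035] -0.0102
[0.0043, -0.0055, 0.0035] -0.0102
[0.0044, -0.0055, 0.0035] -0.0102
[0.0044, -0.0054, 0.0035] -0.0102
```

View pics/w3.png

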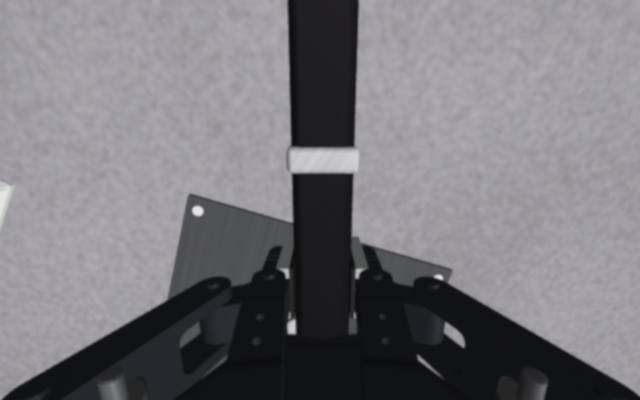

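The wrist view shows the handle centred in the jaws and the ring hidden behind the gripper. I'll check the ring with the scene and side cameras once it's above the nut.

Request:
{"fn": "drive_tool", "kwargs": {
  "moves": [
    [[1, 0.0042, -0.0056, 0.0035, -0.0102], [1, 0.0043, -0.0055, 0.0035, -0.0102], [1, 0.0044, -0.0055, 0.0035, -0.0102], [1, 0.0044, -0.0054, 0.0035, -0.0102], [1, 0, 0, 0, 0], [1, 0, 0, 0, 0], [1, 0, 0, 0, 0], [1, 0, 0, 0, 0], [1, 0, 0, 0, 0], [1, 0, 0, 0, 0]]
  ]
}}

```text
clock: 10.7
tcp_pos: [480.3, -54.9, 69.0]
ee_rot: [-0.811, 3.028, 0.019]
wrist_force: [0.2, -0.3, -4.3]
gripper_width: 22.4
```

Run:
```python
from h import *
ps=vision.grab_frame("scene"); pd=vision.grab_frame("side"); s=st(); show(s); y=yaw(s)
ring=np.array(s["tcp_pos"])-[109*np.cos(y),109*np.sin(y),0]; print('ring pred',ring.round(1)); plan((480,-57.6,60),3.656,2)
out=[]
for n,p in(("s",ps),("d",pd)):
    c=cam(p); zt=s["tcp_pos"][2]+2.2
    u,v=proj(c,(575,-4,40)).astype(int); print(n,u-50,v-50)
    for a in ((ring[0],ring[1],zt),(574.9,-3.9,6)):
        print('  pred px in crop',((proj(c,a)-[u-50,v-50]+.5)*4-.5).round(1))
    out.append(cv2.resize(p["img"][v-50:v+50,u-50:u+50],None,fx=4,fy=4,interpolation=2))
cv2.imwrite("pics/c4.png",np.hstack(out))
```

```text
t 10.8 tcp [480.3 -54.9  69. ] yaw -2.6183 F [-0.2 -0.3 -5. ] T [-0.08  0.05  0.08] w 22.5 q [-0.02  0.42  0.04  2.09 -0.06  0.62  2.16] z [ 0.004  0.014 -1.   ]
ring pred [ 5.747e+02 -4.000e-01  6.900e+01]
[0.0008, -0.0011, 0.0045] 0.0044
[0.0008, -0.0011, 0.0045] 0.0044
s 244 171
  pred px in crop [208.1 185.1]
  pred px in crop [206.4 227.3]
d 286 156
  pred px in crop [201.5 165.1]
  pred px in crop [202.6 242.9]
```

View pics/c4.png

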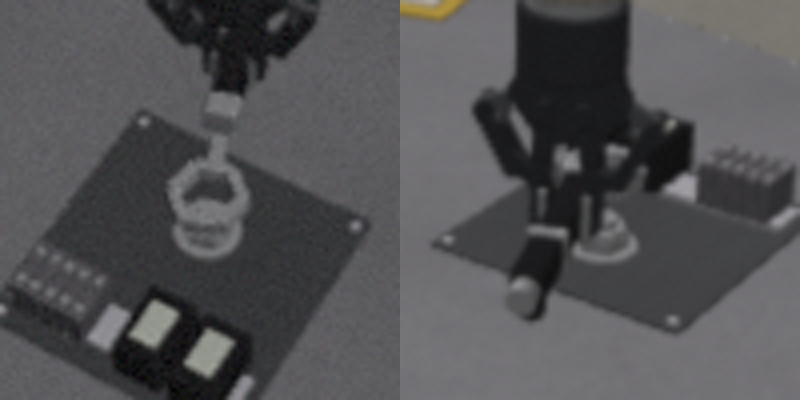

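The scene crop shows the ring at about (208,190), near its predicted (208,185) and directly above the washer. I'll align and descend in steps.

Request:
{"fn": "drive_tool", "kwargs": {
  "moves": [
    [[1, 0.0008, -0.0012, 0.0045, 0.0044], [1, 0.0008, -0.0012, 0.0045, 0.0044], [1, 0, 0, 0, 0], [1, 0, 0, 0, 0], [1, 0, 0, 0.005, 0], [1, 0, 0, 0.005, 0], [1, 0, 0, 0.005, 0], [1, 0, 0, 0, 0], [1, 0, 0, 0, 0], [1, 0, 0, 0, 0]]
  ]
}}

```text
clock: 12.05
tcp_pos: [480.1, -57.6, 42.9]
ee_rot: [-0.797, 3.032, 0.02]
wrist_force: [-0.5, 0.1, -4.2]
gripper_width: 22.6
```

```bash
cat >> h.py <<'E'
def ring(s=None,L=109):
    s=s or st(); y=yaw(s); return np.array(s["tcp_pos"])-[L*np.cos(y),L*np.sin(y),13.8]
E
python3 - <<'E'
from h import *
show(); print(ring().round(1)); plan((480,-57.6,43),3.656,1)
E
```

```text
t 12.05 tcp [480.1 -57.6  42.9] yaw -2.6278 F [-0.5  0.1 -4.2] T [-0.12  0.18  0.  ] w 22.6 q [-0.01  0.47  0.04  2.11 -0.06  0.56  2.16] z [ 0.003  0.014 -1.   ]
[575.   -4.1  29.1]
[0.0, 0.0001, -0.0001] -0.0006
```

Request:
{"fn": "drive_tool", "kwargs": {
  "moves": [
    [[1, 0, 0, 0.003, 0], [1, 0, 0, 0.003, 0], [1, 0, 0, 0.003, 0], [1, 0, 0, 0, 0], [1, 0, 0, 0.002, 0], [1, 0, 0, 0.002, 0], [1, 0, 0, 0, 0], [1, 0, 0, 0, 0], [1, 0, 0, 0, 0], [1, 0, 0, 0, 0]]
  ]
}}

```text
clock: 13.3
tcp_pos: [480.5, -58.3, 31.5]
ee_rot: [-0.795, 3.03, 0.018]
wrist_force: [-1.7, -0.0, 0.8]
gripper_width: 23.0
```

Run:
```python
from h import *
show(); print(ring().round(1))
```

```text
t 13.3 tcp [480.5 -58.3  31.5] yaw -2.6286 F [-1.7 -0.   0.8] T [0.08 0.16 0.01] w 23.0 q [-0.01  0.49  0.04  2.12 -0.06  0.53  2.16] z [ 0.006  0.014 -1.   ]
[575.5  -4.8  17.7]
```

Request:
{"fn": "drive_tool", "kwargs": {
  "moves": [
    [[1, 0, 0, 0.002, 0], [1, 0, 0, 0.001, 0], [1, 0, 0, 0.001, 0], [1, 0, 0, 0.001, 0], [1, 0, 0, 0.001, 0], [1, 0, 0, 0.001, 0], [1, 0, 0, 0.001, 0], [1, 0, 0, 0, 0], [1, 0, 0, 0, 0], [1, 0, 0, 0, 0]]
  ]
}}

```text
clock: 14.55
tcp_pos: [479.8, -59.2, 25.1]
ee_rot: [-0.793, 3.03, 0.017]
wrist_force: [-3.7, -1.5, 3.5]
gripper_width: 22.8
```

Run:
```python
from h import *
show(); print(ring().round(1))
```

```text
t 14.55 tcp [479.8 -59.2  25.1] yaw -2.6294 F [-3.7 -1.5  3.5] T [0.22 0.23 0.11] w 22.8 q [-0.01  0.5   0.04  2.13 -0.06  0.51  2.17] z [ 0.006  0.013 -1.   ]
[574.8  -5.8  11.3]
```

Request:
{"fn": "drive_tool", "kwargs": {
  "moves": [
    [[1, 0, 0, 0.001, 0.01], [1, 0, 0, 0.001, 0.01], [1, 0, 0, 0.001, -0.01], [1, 0, 0, 0.001, -0.01], [1, 0, 0, 0.001, 0], [1, 0, 0, 0.001, 0], [1, 0, 0, 0, 0], [1, 0, 0, 0, 0], [1, 0, 0, 0, 0], [1, 0, 0, 0, 0]]
  ]
}}

```text
clock: 15.8
tcp_pos: [479.9, -59.3, 24.2]
ee_rot: [-0.788, 3.029, 0.017]
wrist_force: [-3.9, -0.6, 5.9]
gripper_width: 22.7
```

Run:
```python
from h import *
show(); print(ring().round(1)); out=[]
for n in("scene","side"):
    p=vision.grab_frame(n); c=cam(p); u,v=proj(c,(560,-10,20)).astype(int)
    for P in((574.9,-3.9,6),(574.9,-3.9,22),(574.9,-3.9,38)): print(n,((proj(c,P)-[u-40,v-40]+.5)*5-.5).round(0))
    out.append(cv2.resize(p["img"][v-40:v+40,u-40:u+40],None,fx=5,fy=5,interpolation=2))
cv2.imwrite("pics/c5.png",np.hstack(out))
```

```text
t 15.8 tcp [479.9 -59.3  24.2] yaw -2.6329 F [-3.9 -0.6  5.9] T [0.16 0.3  0.09] w 22.7 q [-0.01  0.5   0.04  2.13 -0.07  0.51  2.16] z [ 0.009  0.014 -1.   ]
[575.1  -6.2  10.4]
scene [198. 234.]
scene [198. 221.]
scene [197. 208.]
side [213. 214.]
side [214. 191.]
side [215. 167.]
```

View pics/c5.png

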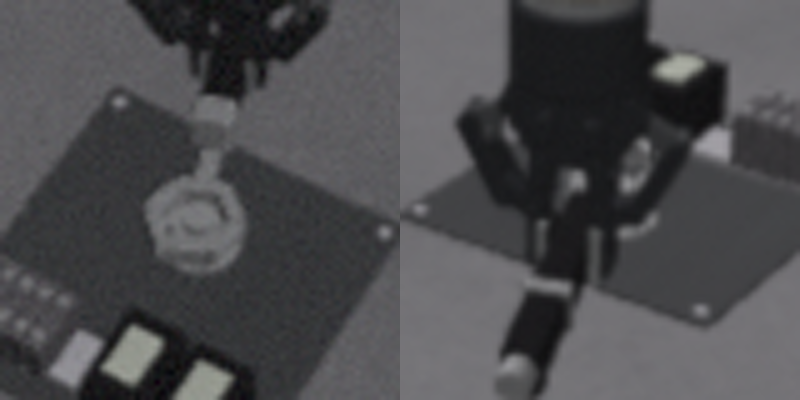

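The ring encircles the stud but sits about 2 mm toward -y, and it stalls around 4 mm above full seat. I'll shift it +y and wiggle while pressing lightly.

Request:
{"fn": "drive_tool", "kwargs": {
  "moves": [
    [[1, 0, 0, -0.0015, 0], [1, -0.0005, 0.002, 0, 0], [1, 0, 0, 0.0015, 0.02], [1, 0, 0, 0.0015, 0.02], [1, 0, 0, 0.0015, -0.02], [1, 0, 0, 0.0015, -0.02], [1, 0, 0, 0.0015, -0.02], [1, 0, 0, 0.0015, -0.02], [1, 0, 0, 0, 0], [1, 0, 0, 0, 0]]
  ]
}}

```text
clock: 17.15
tcp_pos: [482.3, -60.1, 24.5]
ee_rot: [-0.824, 3.011, 0.012]
wrist_force: [-1.8, 0.4, -1.8]
gripper_width: 22.9
```

Run:
```python
from h import *
show(); print(ring().round(1))
```

```text
t 17.15 tcp [482.3 -60.1  24.5] yaw -2.607 F [-1.8  0.4 -1.8] T [0.12 0.19 0.07] w 22.9 q [ 0.    0.5   0.03  2.13 -0.06  0.5   2.18] z [ 0.017  0.013 -1.   ]
[576.1  -4.6  10.7]
```

Request:
{"fn": "drive_tool", "kwargs": {
  "moves": [
    [[1, 0, 0, 0.003, 0], [1, 0, 0, 0.004, 0.02], [1, 0, 0, 0.004, 0.02], [1, 0, 0, 0.004, 0.02], [1, 0, 0, 0.004, -0.02], [1, 0, 0, 0.004, -0.02], [1, 0, 0, 0.004, -0.02], [1, 0, 0, 0.003, -0.02], [1, 0, 0, 0, 0], [1, 0, 0, 0, 0]]
  ]
}}

```text
clock: 18.4
tcp_pos: [485.8, -63.2, 24.7]
ee_rot: [-0.843, 2.988, 0.003]
wrist_force: [-0.6, 0.2, -3.6]
gripper_width: 22.6
```

Run:
```python
from h import *
show(); print(ring().round(1))
p=vision.grab_frame("wrist"); cv2.imwrite("pics/w6.png",p["img"])
```

```text
t 18.4 tcp [485.8 -63.2  24.7] yaw -2.5917 F [-0.6  0.2 -3.6] T [-0.15  0.25  0.03] w 22.6 q [ 0.01  0.49  0.02  2.13 -0.05  0.48  2.2 ] z [ 0.035  0.012 -0.999]
[578.7  -6.2  10.9]
```

The ring is resting on the step of the nut without engaging. I'll release it, back off and look at the alignment from close up.

Request:
{"fn": "drive_tool", "kwargs": {
  "moves": [
    [[0.6, 0, 0, 0, 0], [0.4, 0, 0, 0, 0], [0, 0, 0, 0, 0], [0, 0, 0, 0, 0], [0, 0, 0, -0.01, 0], [0, 0.01, 0, -0.03, 0], [0, 0.03, 0, -0.03, 0], [0, 0.03, 0, -0.02, 0], [0, 0, 0, 0, 0], [0, 0, 0, 0, 0]]
  ],
  "grip_force": 20
}}

```text
clock: 19.7
tcp_pos: [423.2, -101.3, 116.6]
ee_rot: [-0.844, 2.985, 0.001]
wrist_force: [0.5, 0.2, -0.0]
gripper_width: 85.4
```

Run:
```python
from h import *
vision.grab_frame("side"); s=st(); show(s); p=vision.grab_frame("wrist"); c=cam(p,s); np.savez("w7.npz",K=c[0],A=c[1],e=c[2])
cv2.imwrite("pics/w7.png",p["img"]); u,v=proj(c,(576,-4,20)).astype(int); print(u,v)
u0,v0=u-65,min(max(v-50,0),300); print(u0,v0); cv2.imwrite("pics/w7c.png",cv2.resize(p["img"][v0:v0+100,u0:u0+130],None,fx=6,fy=6,interpolation=2))
```

```text
t 19.75 tcp [ 423.  -101.3  116.4] yaw -2.5903 F [-0.1  0.2 -0.1] T [-0.07  0.02  0.04] w 85.6 q [ 0.09  0.26  0.04  2.18 -0.04  0.66  2.29] z [ 0.037  0.011 -0.999]
325 371
260 300
```

View pics/w7c.png

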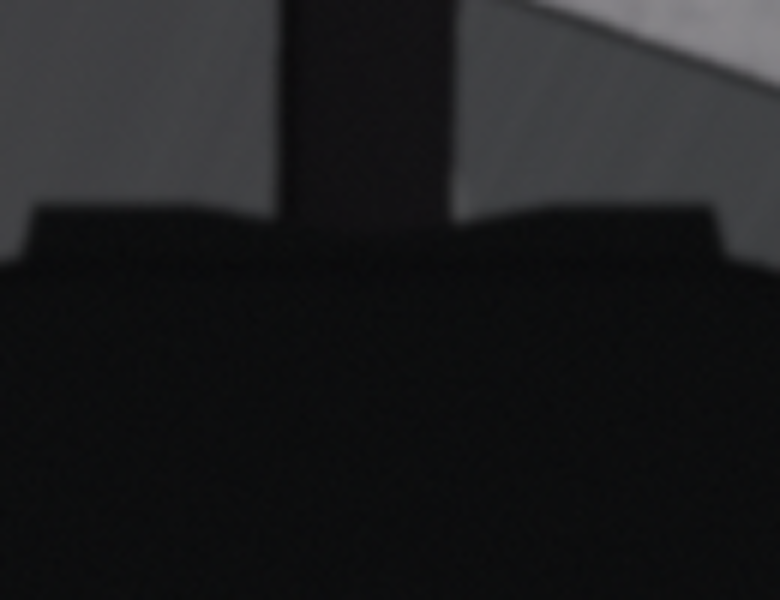

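The crop shows only handle and gripper body, with the ring hidden. The camera sees objects on the tool's +x side, so I need to be over the ring.

Request:
{"fn": "drive_tool", "kwargs": {
  "moves": [
    [[0, -0.035, 0, 0, 0], [0, -0.035, 0, 0, 0], [0, -0.035, 0, 0, 0], [0, -0.035, 0, 0, 0], [0, -0.03, 0, 0, 0], [0, -0.02, 0, 0, 0], [0, 0, 0, 0, 0], [0, 0, 0, 0, 0], [0, 0, 0, 0, 0], [0, 0, 0, 0, 0]]
  ]
}}

```text
clock: 21.05
tcp_pos: [588.2, 5.3, 115.8]
ee_rot: [-0.854, 2.995, 0.007]
wrist_force: [-0.5, -0.1, 0.1]
gripper_width: 85.7
```

Run:
```python
from h import *
vision.grab_frame("side"); s=st(); show(s); p=vision.grab_frame("wrist"); c=cam(p,s); np.savez("w8.npz",K=c[0],A=c[1],e=c[2])
cv2.imwrite("pics/w8.png",p["img"]); u,v=proj(c,(576,-4,20)).astype(int); print(u,v)
u0,v0=u-65,min(max(v-50,0),300); print(u0,v0); cv2.imwrite("pics/w8c.png",cv2.resize(p["img"][v0:v0+100,u0:u0+130],None,fx=6,fy=6,interpolation=2))
```

```text
t 21.1 tcp [588.2   5.3 115.8] yaw -2.5859 F [ 0.4 -0.5 -0. ] T [-0.    0.02  0.  ] w 85.4 q [-0.11  0.48  0.03  1.82 -0.03  0.81  2.06] z [ 0.025  0.012 -1.   ]
320 180
255 130
```

View pics/w8c.png

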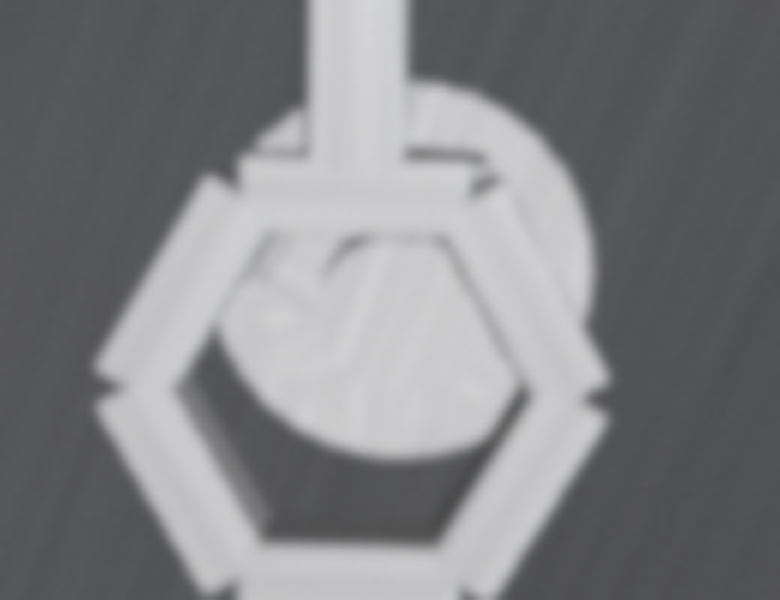

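The ring is clearly off the nut. Ring centre is at crop px (355,390) and washer centre at about (408,268), so the ring sits about 10 mm too far along -x of the tool.

Run:
```python
from h import *
d=np.load("w8.npz"); c=(d["K"],d["A"],d["e"]); f=lambda u,v:((u+.5)/6-.5+255,(v+.5)/6-.5+130)
print('eye',c[2])
# washer rim points (z=6)
W=np.array([toz(c,f(*p),6)[:2] for p in((430,80),(520,125),(575,190),(597,265),(400,462),(330,440),(265,395),(255,148))])
A=np.c_[2*W,np.ones(len(W))]; x=np.linalg.lstsq(A,(W**2).sum(1),rcond=None)[0]; print('washer',x[:2],np.sqrt(x[2]+x[0]**2+x[1]**2))
for z in (26,30,34,38):
    C=[toz(c,f(*p),z)[:2] for p in((100,385),(608,400),(232,185),(485,185),(222,590),(485,590))]
    a,b=C[0],C[1]; o=(a+b)/2; w=b-a
    ih=[toz(c,f(*p),z)[:2] for p in((262,235),(448,235),(440,545),(262,545),(180,385),(525,385))]
    n1,n2=toz(c,f(360,0),z+3)[:2],toz(c,f(357,190),z)[:2]
    print(z,'ctr',np.mean(C,0).round(1),'width',np.hypot(*w).round(1),'cross ang',np.degrees(np.arctan2(w[1],w[0])).round(1),'hole ctr',np.mean(ih,0).round(1),'AF',np.hypot(*((ih[0]+ih[1])/2-(ih[2]+ih[3])/2)).round(1))
# nut near edge, lower edge visible lines at z=6
for p in((410,152),(478,158),(258,152)): print(toz(c,f(*p),6)[:2].round(1))
g=cv2.imread("pics/w8.png").max(2).astype(int); P=[]
for v in range(0,90,4):
    r=np.where(g[v,280:360]<45)[0]+280
    if len(r)>10: P.append((v,r.min(),r.max()))
print(P[:3],P[-3:])
```

```text
eye [528.60166163 -31.38206424 256.87732453]
washer [574.49709667  -3.70459656] 27.012702700193046
26 ctr [587.8  -2.9] width 67.3 cross ang 120.1 hole ctr [587.7  -3.4] AF 42.6
30 ctr [586.8  -3.4] width 66.1 cross ang 120.1 hole ctr [586.6  -3.9] AF 41.9
34 ctr [585.8  -3.9] width 64.9 cross ang 120.1 hole ctr [585.6  -4.4] AF 41.2
38 ctr [584.7  -4.4] width 63.8 cross ang 120.1 hole ctr [584.6  -4.9] AF 40.4
[559.3 -12.1]
[555.   -3.7]
[570.4 -30. ]
[(0, np.int64(296), np.int64(332)), (4, np.int64(296), np.int64(332)), (8, np.int64(296), np.int64(332))] [(72, np.int64(295), np.int64(330)), (76, np.int64(295), np.int64(330)), (80, np.int64(295), np.int64(330))]
```

View pics/w8.png

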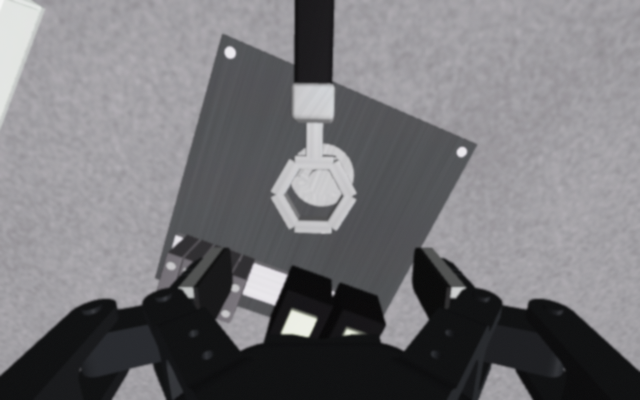

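Run:
```python
from h import *
plan((489.8,-59.8,65),-2.616,5)
```

```text
[0.0239, -0.0006, 0.0095] 0.006
[0.0239, -0.0008, 0.0095] 0.006
[0.0239, -0.0009, 0.0095] 0.006
[0.0239, -0.0011, 0.0095] 0.006
[0.0239, -0.0012, 0.0095] 0.006
```

Request:
{"fn": "drive_tool", "kwargs": {
  "moves": [
    [[0, 0.0239, -0.0006, 0.005, 0.006], [0, 0.0239, -0.0008, 0.0095, 0.006], [0, 0.0239, -0.0009, 0.0095, 0.006], [0, 0.0239, -0.0011, 0.0095, 0.006], [0, 0.0239, -0.0012, 0.0095, 0.006], [0, 0, 0, 0, 0], [0, 0, 0, 0, 0], [0, 0, 0, 0, 0], [0, 0, 0, 0, 0], [0, 0, 0, 0, 0]]
  ]
}}

```text
clock: 22.4
tcp_pos: [490.3, -61.0, 70.9]
ee_rot: [-0.807, 3.0, 0.005]
wrist_force: [-0.4, -0.3, 0.6]
gripper_width: 85.0
```

Run:
```python
from h import *
show(); plan((489.8,-59.8,24),-2.616,3)
```

```text
t 22.4 tcp [490.3 -61.   70.9] yaw -2.6163 F [-0.4 -0.3  0.6] T [-0.04 -0.01  0.03] w 85.0 q [ 0.01  0.42  0.02  2.09 -0.04  0.6   2.16] z [ 0.033  0.012 -0.999]
[0.0005, 0.0005, 0.0156] -0.0001
[0.0005, 0.0005, 0.0156] -0.0001
[0.0005, 0.0005, 0.0156] -0.0001
```

Request:
{"fn": "drive_tool", "kwargs": {
  "moves": [
    [[0, 0.0005, 0.0005, 0.0156, 0], [0, 0.0005, 0.0005, 0.0156, 0], [0, 0.0005, 0.0005, 0.015, 0], [0, 0, 0, 0, 0], [0, 0, 0, 0, 0], [0.5, 0, 0, 0, 0], [1, 0, 0, 0, 0], [1, 0, 0, 0, 0], [1, 0, 0, 0, 0], [1, 0, 0, 0, 0]]
  ],
  "grip_force": 60
}}

```text
clock: 23.65
tcp_pos: [492.6, -59.1, 26.1]
ee_rot: [-0.808, 2.995, 0.003]
wrist_force: [-0.8, -0.3, -0.6]
gripper_width: 23.1
```

Run:
```python
from h import *
s=st();show(s); p=np.array(s["tcp_pos"]); plan(p+[-10.2,0.9,4],yaw(s),3)
```

```text
t 23.65 tcp [492.6 -59.1  26.1] yaw -2.6143 F [-0.8 -0.3 -0.6] T [-0.08  0.04  0.15] w 23.1 q [ 0.01  0.5   0.02  2.12 -0.05  0.49  2.16] z [ 0.038  0.012 -0.999]
[0.0027, 0.002, -0.0015] -0.0
[0.0027, 0.002, -0.0015] -0.0
[0.0027, 0.002, -0.0015] -0.0
```

Request:
{"fn": "drive_tool", "kwargs": {
  "moves": [
    [[1, 0, 0, -0.004, 0], [1, 0.0027, 0.002, -0.0015, 0], [1, 0.0027, 0.002, -0.0015, 0], [1, 0.0027, 0.002, 0, 0], [1, 0, 0, 0, 0], [1, 0, 0, 0, 0], [1, 0, 0, 0, 0], [1, 0, 0, 0, 0], [1, 0, 0, 0, 0], [1, 0, 0, 0, 0]]
  ]
}}

```text
clock: 24.9
tcp_pos: [480.1, -58.0, 32.2]
ee_rot: [-0.808, 2.998, 0.005]
wrist_force: [0.4, 0.1, -4.2]
gripper_width: 23.0
```

Run:
```python
from h import *
s=st();show(s); plan((482.4,-58.2,26),-2.6143,2)
```

```text
t 24.9 tcp [480.1 -58.   32.2] yaw -2.6147 F [ 0.4  0.1 -4.2] T [-0.04  0.11 -0.03] w 23.0 q [ 0.01  0.47  0.02  2.14 -0.04  0.49  2.16] z [ 0.035  0.013 -0.999]
[-0.0008, -0.0006, 0.0031] -0.0002
[-0.0008, -0.0006, 0.0031] -0.0002
```

Request:
{"fn": "drive_tool", "kwargs": {
  "moves": [
    [[1, -0.001, -0.0007, 0.0015, 0], [1, -0.001, -0.0007, 0.0025, 0], [1, 0, 0, 0.0015, 0], [1, 0, 0, 0, 0], [1, 0, 0, 0, 0], [1, 0, 0, 0, 0], [0.62, 0, 0, 0, 0], [0.6, 0, 0, 0, 0], [0.6, 0, 0, 0, 0], [0.6, 0, 0, 0, 0]]
  ]
}}

```text
clock: 26.15
tcp_pos: [484.4, -58.2, 27.3]
ee_rot: [-0.808, 2.995, 0.004]
wrist_force: [-0.4, -0.5, -0.9]
gripper_width: 34.7
```

Run:
```python
from h import *
s=st();show(s)
```

```text
t 26.15 tcp [484.4 -58.2  27.3] yaw -2.6147 F [-0.4 -0.5 -0.9] T [ 0.    0.06 -0.04] w 34.7 q [ 0.01  0.49  0.02  2.14 -0.05  0.48  2.16] z [ 0.038  0.013 -0.999]
```

Request:
{"fn": "drive_tool", "kwargs": {
  "moves": [
    [[0, 0, 0, 0, 0], [0, 0, 0, -0.02, 0], [0, 0, 0, -0.03, 0], [0, -0.01, 0, -0.025, 0], [0, -0.03, 0, -0.01, 0], [0, -0.03, 0, 0, 0], [0, -0.025, 0, 0, 0], [0, -0.01, 0, 0, 0], [0, 0, 0, 0, 0], [0, 0, 0, 0, 0]]
  ]
}}

```text
clock: 27.4
tcp_pos: [571.8, -6.6, 118.5]
ee_rot: [-0.805, 2.999, 0.004]
wrist_force: [0.3, -0.9, -0.7]
gripper_width: 85.3
```

Run:
```python
from h import *
vision.grab_frame("side"); s=st(); show(s); p=vision.grab_frame("wrist"); c=cam(p,s); np.savez("w9.npz",K=c[0],A=c[1],e=c[2])
cv2.imwrite("pics/w9.png",p["img"]); u,v=proj(c,(576,-4,20)).astype(int); print(u,v)
u0,v0=u-65,min(max(v-50,0),300); print(u0,v0); cv2.imwrite("pics/w9c.png",cv2.resize(p["img"][v0:v0+100,u0:u0+130],None,fx=6,fy=6,interpolation=2))
```

```text
t 27.45 tcp [571.7  -6.6 118.5] yaw -2.617 F [-0.7 -0.1  0.5] T [ 0.01  0.08 -0.01] w 85.2 q [-0.1   0.45  0.03  1.87 -0.03  0.79  2.05] z [ 0.035  0.012 -0.999]
322 202
257 152
```

View pics/w9c.png

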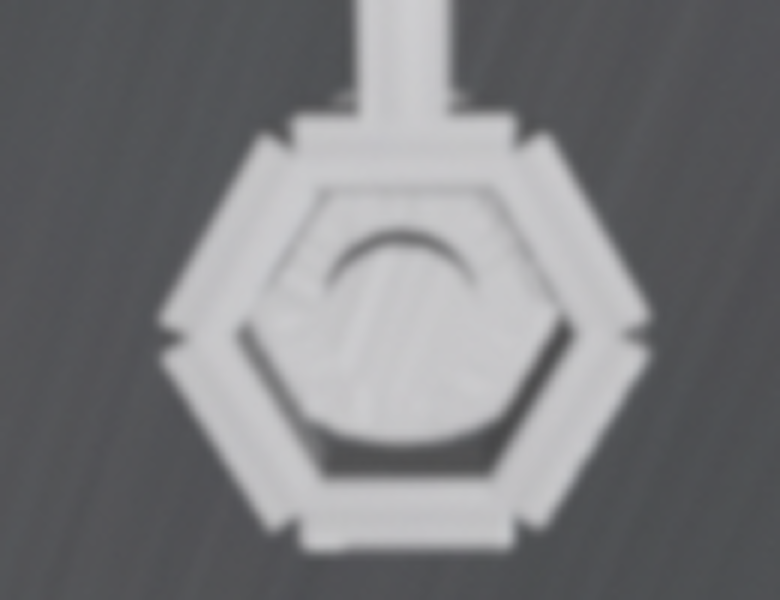

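Much closer. Lateral alignment and yaw look right, but the ring is still a few mm too far along tool -x (hole centre (405,333), a dark gap at the bottom).

Run:
```python
from h import *
d=np.load("w9.npz"); c=(d["K"],d["A"],d["e"]); f=lambda u,v:((u+.5)/6-.5+257,(v+.5)/6-.5+152)
W=np.array([toz(c,f(*p),6)[:2] for p in((330,432),(400,445),(480,430))]); print('washer rim dist',np.hypot(*(W-[574.5,-3.7]).T).round(1))
S=toz(c,f(400,312),30)[:2]; print('stud-ish',S.round(1))
for z in (30,34,38,42,46):
    ih=[toz(c,f(*p),z)[:2] for p in((323,188),(493,188),(492,478),(325,478),(238,333),(575,333))]
    o=np.mean(ih,0); D=o-[574.5,-3.7]; y=-2.617
    print(z,'hole ctr',o.round(1),'AF',np.hypot(*((ih[0]+ih[1])/2-(ih[2]+ih[3])/2)).round(1),'AC',np.hypot(*(ih[4]-ih[5])).round(1),'off tool x,y',(D@[np.cos(y),np.sin(y)]).round(1),(D@[np.sin(y),-np.cos(y)]).round(1), 'ang', np.degrees(np.arctan2(*(ih[5]-ih[4])[::-1])).round(1)+90)
# visible nut near flat top edge
a=[toz(c,f(*p),18)[:2] for p in((330,190),(490,190))]; print([ (q-[574.5,-3.7]).round(1) for q in a])
```

```text
washer rim dist [27.8 27.5 27.5]
stud-ish [573.8  -4.9]
30 hole ctr [576.1  -2.4] AF 40.8 AC 44.9 off tool x,y -2.1 0.3 ang 210.2
34 hole ctr [575.   -3.1] AF 40.1 AC 44.1 off tool x,y -0.7 0.3 ang 210.2
38 hole ctr [573.8  -3.8] AF 39.4 AC 43.3 off tool x,y 0.6 0.3 ang 210.2
42 hole ctr [572.6  -4.4] AF 38.6 AC 42.6 off tool x,y 2.0 0.3 ang 210.2
46 hole ctr [571.5  -5.1] AF 37.9 AC 41.8 off tool x,y 3.3 0.3 ang 210.2
[array([ -7.7, -16.4]), array([-18.7,   2.5])]
```

Run:
```python
from h import *
plan((488.1,-54,65),-2.616,5)
```

```text
[0.0196, 0.0003, 0.01] -0.0002
[0.0196, 0.0003, 0.01] -0.0002
[0.0196, 0.0003, 0.01] -0.0002
[0.0196, 0.0003, 0.01] -0.0002
[0.0196, 0.0003, 0.01] -0.0002
```

Request:
{"fn": "drive_tool", "kwargs": {
  "moves": [
    [[0, 0.0196, 0.0003, 0.003, 0], [0, 0.0196, 0.0003, 0.01, 0], [0, 0.0196, 0.0003, 0.01, 0], [0, 0.0196, 0.0003, 0.01, 0], [0, 0.0196, 0.0003, 0.01, 0], [0, 0, 0, 0, 0], [0, 0, 0, 0, 0], [0, 0, 0, 0.02, 0], [0, 0, 0, 0.02, 0], [0, 0, 0, 0, 0]]
  ]
}}

```text
clock: 28.75
tcp_pos: [489.0, -55.6, 33.1]
ee_rot: [-0.8, 2.994, 0.001]
wrist_force: [0.3, 0.5, 0.9]
gripper_width: 85.4
```

Run:
```python
from h import *
show(); plan((488.1,-54,24),-2.616,1)
```

```text
t 28.75 tcp [489.  -55.6  33.1] yaw -2.6194 F [0.3 0.5 0.9] T [-0.    0.05  0.  ] w 85.4 q [ 0.    0.48  0.02  2.13 -0.04  0.49  2.15] z [ 0.041  0.012 -0.999]
[0.0003, 0.0019, 0.0091] -0.0034
```

Request:
{"fn": "drive_tool", "kwargs": {
  "moves": [
    [[0, 0, 0.001, 0.0045, -0.003], [0, 0, 0.0005, 0.0035, 0], [0, 0, 0, 0, 0], [0.5, 0, 0, 0, 0], [1, 0, 0, 0, 0], [1, 0, 0, 0, 0], [1, 0, 0, 0, 0], [1, 0, 0, 0, 0], [1, 0.001, 0, 0.002, 0], [1, 0.001, 0, 0.002, 0]]
  ],
  "grip_force": 40
}}

```text
clock: 30.0
tcp_pos: [491.1, -53.8, 26.3]
ee_rot: [-0.805, 2.984, -0.0]
wrist_force: [-9.9, 1.1, 40.7]
gripper_width: 23.5
```

Run:
```python
from h import *
show()
```

```text
t 30.0 tcp [491.1 -53.8  26.3] yaw -2.6142 F [-9.9  1.1 40.7] T [0.16 1.88 0.11] w 23.5 q [ 0.    0.49  0.01  2.14 -0.04  0.47  2.15] z [ 0.049  0.013 -0.999]
```

Request:
{"fn": "drive_tool", "kwargs": {
  "moves": [
    [[1, 0.001, 0, 0, 0], [1, 0.001, 0, 0, 0], [1, 0.001, 0, 0.0005, 0.01], [1, 0.001, 0, 0.0005, -0.01], [1, 0.001, 0, 0.0005, -0.01], [1, 0.001, 0, 0.0005, 0.01], [1, 0.001, 0, 0.0005, 0], [1, 0, 0, 0.0005, 0], [1, 0, 0, 0, 0], [1, 0, 0, 0, 0]]
  ]
}}

```text
clock: 31.25
tcp_pos: [488.7, -55.3, 25.3]
ee_rot: [-0.81, 2.975, -0.001]
wrist_force: [0.8, 3.0, 2.7]
gripper_width: 23.2
```

Run:
```python
from h import *
show()
```

```text
t 31.25 tcp [488.7 -55.3  25.3] yaw -2.6097 F [0.8 3.  2.7] T [0.19 0.07 0.2 ] w 23.2 q [ 0.01  0.49  0.01  2.15 -0.04  0.45  2.16] z [ 0.057  0.015 -0.998]
```

Request:
{"fn": "drive_tool", "kwargs": {
  "moves": [
    [[0.5, 0, 0, 0, 0], [0, 0, 0, 0, 0], [0, 0, 0, -0.02, 0], [0, 0, 0, -0.03, 0], [0, -0.01, 0, -0.03, 0], [0, -0.03, 0, -0.01, 0], [0, -0.03, 0, 0, 0], [0, -0.015, 0, 0, 0], [0, 0, 0, 0, 0], [0, 0, 0, 0, 0]]
  ]
}}

```text
clock: 32.5
tcp_pos: [552.4, -16.8, 118.8]
ee_rot: [-0.802, 2.989, 0.0]
wrist_force: [0.4, 0.7, 0.3]
gripper_width: 85.6
```

```bash
cat > look.py <<'E'
from h import *
import sys
n=sys.argv[1]
s=st(); show(s); p=vision.grab_frame("wrist"); c=cam(p,s); np.savez(n+".npz",K=c[0],A=c[1],e=c[2])
cv2.imwrite(f"pics/{n}.png",p["img"])
y=yaw(s)
# rectify to the horizontal plane z=22, tool-aligned, 1 mm grid, nut centre in middle (x tool up)
G=np.arange(-40,41)
ex=np.array([np.cos(y),np.sin(y),0]); ey=np.array([np.sin(y),-np.cos(y),0])
uv=np.array([[proj(c,np.array([574.5,-3.7,22])-a*ex+b*ey) for b in G] for a in G]).astype(np.float32)
r=cv2.remap(p["img"].max(2),uv[...,0],uv[...,1],1)
cv2.imwrite(f"pics/{n}r.png",r)
for a in range(0,81,2): print('%4d '%-G[a]+''.join(' .:-=+*%#@'[min(9,int(r[a,b])//26)] for b in range(0,81)))
E
python3 look.py w10
```

```text
t 32.5 tcp [552.4 -16.8 118.8] yaw -2.6169 F [0.4 0.7 0.3] T [-0.02  0.05  0.01] w 85.6 q [-0.08  0.42  0.03  1.92 -0.03  0.75  2.06] z [ 0.045  0.012 -0.999]
  40 ---------------------------------=*%%%%%%%%%%+-----------------------------------
  38 ---------------------------------=*%%%%%%%%%%+=----------------------------------
  36 ---------------------------------=*%%%%%%%%%%+=----------------------------------
  34 ---------------------------------=*%%%%%%%%%%*=----------------------------------
  32 ---------------------------------=*%%%%%%%%%%*=----------------------------------
  30 --------------------------=======+*%%%%%%%%%%*+++++++=---------------------------
  28 -------------------------=**%%%%%%%%%%%%%%%%%%%%%%%%%*=--==----------------------
  26 --------------------=+**++*%%%%%%%%%%%%%%%%%%%%%%%%%%*++***+=--------------------
  24 -------------------=+*%%%*%%%%%%%%%%%%%%%%%%%%%%%%%%%%%%%%%*+=-------------------
  22 ------------------=**%%%%%%%%%%%%%%%%%%%%%%%%%%%%%%%%%%%%%%%%+=------------------
  20 -----------------=*%%%%%%%%%*******************++++**%%%%%%%%%*=--
[... 1925 characters left out ...]
----
 -26 ---------------------=+++=+*%%%%%%%%%%%%%%%%%%%%%%%%%%*===+=---------------------
 -28 --------------------------=***************************+=-------------------------
 -30 ----------------------------===============--------------------------------------
 -32 ---------------------------------------------------------------------------------
 -34 ---------------------------------------------------------------------------------
 -36 ---------------------------------------------------------------------------------
 -38 ---------------------------------------------------------------------------------
 -40 ---------------------------------------------------------------------------------
```

The rectified look shows the ring's hole centred on the nut in the z=22 plane, with opening and outer size consistent with seating. I'll regrasp the handle.

Run:
```python
from h import *
plan((479.8,-58.6,60),-2.617,4)
```

```text
[0.0216, 0.0002, 0.0137] -0.0
[0.0216, 0.0002, 0.0137] -0.0
[0.0216, 0.0002, 0.0137] -0.0
[0.0216, 0.0002, 0.0137] -0.0
```

Request:
{"fn": "drive_tool", "kwargs": {
  "moves": [
    [[0, 0.0216, 0.0002, 0.008, 0], [0, 0.0216, 0.0002, 0.0137, 0], [0, 0.0216, 0.0002, 0.0137, 0], [0, 0.0216, 0.0002, 0.0137, 0], [0, 0, 0, 0, 0], [0, 0, 0, 0, 0], [0, 0, 0, 0.02, 0], [0, 0, 0, 0.015, 0], [0, 0, 0, 0, 0], [0, 0, 0, 0, 0]]
  ]
}}

```text
clock: 33.8
tcp_pos: [478.9, -61.1, 30.6]
ee_rot: [-0.797, 2.988, -0.001]
wrist_force: [-0.1, -0.2, -0.3]
gripper_width: 85.5
```

Run:
```python
from h import *
show(); plan((479.8,-58.6,17),-2.617,2)
```

```text
t 33.8 tcp [478.9 -61.1  30.6] yaw -2.6199 F [-0.1 -0.2 -0.3] T [-0.03  0.05  0.04] w 85.5 q [ 0.02  0.47  0.01  2.16 -0.04  0.46  2.16] z [ 0.048  0.012 -0.999]
[-0.0007, 0.001, 0.0068] -0.0014
[-0.0007, 0.001, 0.0068] -0.0014
```

Request:
{"fn": "drive_tool", "kwargs": {
  "moves": [
    [[0, -0.0005, 0.001, 0.0065, -0.0015], [0, -0.0005, 0.001, 0.0055, -0.0015], [0, 0, 0, 0, 0], [0, 0, 0, 0, 0], [0.5, 0, 0, 0, 0], [1, 0, 0, 0, 0], [1, 0, 0, 0, 0], [1, 0, 0, 0, 0], [1, 0, 0, 0, 0], [1, 0, 0, 0, 0]]
  ],
  "grip_force": 40
}}

```text
clock: 35.05
tcp_pos: [480.4, -58.6, 19.2]
ee_rot: [-0.801, 2.984, -0.003]
wrist_force: [-0.3, -0.5, 1.4]
gripper_width: 23.2
```

```bash
cat >> h.py <<'E'
def tq(s=None):
    """turning state about the nut axis"""
    s=s or st(); show(s); d=np.array(s["tcp_pos"])-19/1*R.from_rotvec(s["ee_rot"]).as_matrix()[:,2]-[574.5,-3.7,0]
    F=np.array(s["wrist_force"]); M=d[0]*F[1]-d[1]*F[0]
    print('r',np.hypot(*d[:2]).round(1),'bearing',np.arctan2(d[1],d[0])%(2*np.pi),'yaw',yaw(s)%(2*np.pi),'M(force) Nm',(M/1000).round(2),'+Tz',round(s["wrist_torque"][2],2))
E
python3 -c "
from h import *
tq()"
```

```text
t 35.05 tcp [480.4 -58.6  19.2] yaw -2.6169 F [-0.3 -0.5  1.4] T [-0.04  0.08  0.  ] w 23.2 q [ 0.01  0.49  0.01  2.16 -0.04  0.43  2.15] z [ 0.05   0.012 -0.999]
r 109.9 bearing 3.66724990283251 yaw 3.6663093295944202 M(force) Nm 0.03 +Tz 0.0
```

Request:
{"fn": "drive_tool", "kwargs": {
  "moves": [
    [[1, -0.0001, 0.0044, 0, 0.04], [1, -0.0001, 0.0044, 0, 0.04], [1, -0.0001, 0.0044, 0, 0.04], [1, -0.0001, 0.0044, 0, 0.04], [1, -0.0001, 0.0044, 0, 0.04], [1, -0.0001, 0.0044, 0, 0.04], [1, -0.0001, 0.0044, 0, 0.04], [1, -0.0001, 0.0044, 0, 0.04], [1, 0, 0, 0, 0], [1, 0, 0, 0, 0]]
  ]
}}

```text
clock: 36.3
tcp_pos: [468.0, -23.8, 19.1]
ee_rot: [-0.279, 3.076, 0.008]
wrist_force: [0.9, -3.1, -0.2]
gripper_width: 23.3
```

```bash
python3 -c "
from h import *
tq()"
```

```text
t 36.3 tcp [468.  -23.8  19.1] yaw -2.9606 F [ 0.9 -3.1 -0.2] T [-0.64  0.1  -0.35] w 23.3 q [-0.15  0.48  0.11  2.21 -0.15  0.41  1.85] z [ 0.052  0.01  -0.999]
r 109.4 bearing 3.3285297941005463 yaw 3.3225440097299113 M(force) Nm 0.35 +Tz -0.35
```

Request:
{"fn": "drive_tool", "kwargs": {
  "moves": [
    [[1, 0, 0.0033, 0, 0.03], [1, 0, 0.0033, 0, 0.03], [1, 0, 0.0033, 0, 0.03], [1, 0, 0.0033, 0, 0.03], [1, 0, 0.0033, 0, 0.03], [1, 0, 0, 0, 0], [1, 0, 0, 0, 0], [1, 0, 0, 0, 0], [1, 0, 0, 0, 0], [1, 0, 0, 0, 0]]
  ]
}}

```text
clock: 37.55
tcp_pos: [466.2, -6.7, 19.2]
ee_rot: [-0.03, 3.089, 0.015]
wrist_force: [1.6, -0.6, -1.4]
gripper_width: 23.5
```

```bash
python3 -c "
from h import *
tq()"
```

```text
t 37.55 tcp [466.2  -6.7  19.2] yaw -3.1224 F [ 1.6 -0.6 -1.4] T [-0.3   0.02 -0.27] w 23.5 q [-0.22  0.48  0.16  2.22 -0.21  0.4   1.7 ] z [ 0.053  0.01  -0.999]
r 109.3 bearing 3.170768519981577 yaw 3.16083191470402 M(force) Nm 0.07 +Tz -0.27
```

Request:
{"fn": "drive_tool", "kwargs": {
  "moves": [
    [[1, 0, 0.0013, 0, 0.012], [1, 0, 0.0013, 0, 0.012], [1, 0, 0.0013, 0, 0.012], [1, 0, 0.0013, 0, 0.012], [1, 0, 0.0013, 0, 0.012], [1, 0, 0.0013, 0, 0.012], [1, 0, 0.0013, 0, 0.012], [1, 0, 0.0013, 0, 0.012], [1, 0, 0.0013, 0, 0.012], [1, 0, 0.0013, 0, 0.012]]
  ]
}}

```text
clock: 38.8
tcp_pos: [466.7, 6.6, 19.2]
ee_rot: [0.166, 3.085, 0.019]
wrist_force: [1.6, -2.6, -0.8]
gripper_width: 23.2
```

```bash
python3 -c "
from h import *
tq()"
```

```text
t 38.8 tcp [466.7   6.6  19.2] yaw 3.0334 F [ 1.6 -2.6 -0.8] T [-0.65 -0.09  0.02] w 23.2 q [-0.28  0.48  0.2   2.22 -0.25  0.41  1.59] z [ 0.053  0.009 -0.999]
r 109.2 bearing 3.0491082354837133 yaw 3.0333634438908725 M(force) Nm 0.27 +Tz 0.02
```

Request:
{"fn": "drive_tool", "kwargs": {
  "moves": [
    [[1, 0, 0.0013, 0, 0.011], [1, 0, 0.0013, 0, 0.011], [1, 0, 0.0013, 0, 0.011], [1, 0, 0.0013, 0, 0.011], [1, 0, 0.0013, 0, 0.011], [1, 0, 0.0013, 0, 0.011], [1, 0, 0.0013, 0, 0.011], [1, 0, 0.0013, 0, 0.011], [1, 0, 0.0013, 0, 0.011], [1, 0, 0.0013, 0, 0.011]]
  ]
}}

```text
clock: 40.05
tcp_pos: [468.5, 17.7, 19.2]
ee_rot: [0.34, 3.071, 0.018]
wrist_force: [0.6, -5.3, -1.0]
gripper_width: 23.4
```

```bash
python3 -c "
from h import *
tq()"
```

```text
t 40.05 tcp [468.5  17.7  19.2] yaw 2.9204 F [ 0.6 -5.3 -1. ] T [-1.26 -0.29  0.78] w 23.4 q [-0.34  0.49  0.24  2.22 -0.28  0.41  1.48] z [ 0.052  0.006 -0.999]
r 109.1 bearing 2.9453635048194426 yaw 2.920394980055779 M(force) Nm 0.56 +Tz 0.78
```

Request:
{"fn": "drive_tool", "kwargs": {
  "moves": [
    [[1, 0, 0.0007, 0, 0.004], [1, 0, 0.0007, 0, 0.004], [1, 0, 0.0007, 0, 0.004], [1, 0, 0.0007, 0, 0.004], [1, 0, 0.0007, 0, 0.004], [1, 0, 0.0007, 0, 0.004], [1, 0, 0.0007, 0, 0.004], [1, 0, 0.0007, 0, 0.004], [1, 0, 0.0007, 0, 0.004], [1, 0, 0.0007, 0, 0.004]]
  ]
}}

```text
clock: 41.3
tcp_pos: [469.3, 21.4, 19.2]
ee_rot: [0.394, 3.065, 0.01]
wrist_force: [0.5, -6.0, -2.3]
gripper_width: 23.0
```

```bash
python3 -c "
from h import *
tq()"
```

```text
t 41.3 tcp [469.3  21.4  19.2] yaw 2.8855 F [ 0.5 -6.  -2.3] T [-1.3  -0.17  0.73] w 23.0 q [-0.37  0.49  0.26  2.22 -0.29  0.41  1.44] z [ 0.052  0.    -0.999]
r 109.1 bearing 2.909116031956091 yaw 2.885533993825044 M(force) Nm 0.62 +Tz 0.73
```

Request:
{"fn": "drive_tool", "kwargs": {
  "moves": [
    [[1, 0, -0.0006, 0, -0.006], [1, 0, -0.0006, 0, -0.006], [1, 0, -0.0006, 0, -0.006], [1, 0, -0.0006, 0, -0.006], [1, 0, -0.0006, 0, -0.006], [1, 0, -0.0006, 0, -0.006], [1, 0, 0, 0, 0], [1, 0, 0, 0, 0], [1, 0, 0, 0, 0], [1, 0, 0, 0, 0]]
  ]
}}

```text
clock: 42.55
tcp_pos: [468.4, 17.5, 19.2]
ee_rot: [0.333, 3.072, 0.008]
wrist_force: [1.9, -4.1, -1.2]
gripper_width: 23.2
```

```bash
python3 -c "
from h import *
tq()"
```

```text
t 42.55 tcp [468.4  17.5  19.2] yaw 2.9253 F [ 1.9 -4.1 -1.2] T [-1.03 -0.25  0.56] w 23.2 q [-0.35  0.49  0.25  2.22 -0.28  0.41  1.48] z [ 0.052 -0.    -0.999]
r 109.1 bearing 2.9460449955327865 yaw 2.9253388605879427 M(force) Nm 0.39 +Tz 0.56
```

Request:
{"fn": "drive_tool", "kwargs": {
  "moves": [
    [[1, 0, 0.001, 0, 0.007], [1, 0, 0.001, 0, 0.007], [1, 0, 0.001, 0, 0.007], [1, 0, 0.001, 0, 0.007], [1, 0, 0.001, 0, 0.007], [1, 0, 0.001, 0, 0.007], [1, 0, 0.001, 0, 0.007], [1, 0, 0.001, 0, 0.007], [1, 0, 0.001, 0, 0.007], [1, 0, 0.001, 0, 0.007]]
  ]
}}

```text
clock: 43.8
tcp_pos: [470.1, 24.6, 19.2]
ee_rot: [0.441, 3.059, 0.005]
wrist_force: [1.0, -6.1, -0.0]
gripper_width: 23.3
```

```bash
python3 -c "
from h import *
tq()"
```

```text
t 43.8 tcp [470.1  24.6  19.2] yaw 2.8548 F [ 1.  -6.1 -0. ] T [-1.28 -0.2   0.78] w 23.3 q [-0.39  0.49  0.28  2.21 -0.3   0.42  1.41] z [ 0.051 -0.004 -0.999]
r 109.1 bearing 2.8782783903254976 yaw 2.854817196672224 M(force) Nm 0.61 +Tz 0.78
```

Request:
{"fn": "drive_tool", "kwargs": {
  "moves": [
    [[1, 0, -0.0009, 0, -0.009], [1, 0, -0.0009, 0, -0.009], [1, 0, -0.0009, 0, -0.009], [1, 0, -0.0009, 0, -0.009], [1, 0, -0.0009, 0, -0.009], [1, 0, -0.0009, 0, -0.009], [1, 0, -0.0009, 0, -0.009], [1, 0, -0.0009, 0, -0.009], [1, 0, 0, 0, 0], [1, 0, 0, 0, 0]]
  ]
}}

```text
clock: 45.05
tcp_pos: [468.3, 16.8, 19.2]
ee_rot: [0.323, 3.073, 0.002]
wrist_force: [0.9, -4.6, -1.0]
gripper_width: 23.4
```

```bash
python3 -c "
from h import *
tq()"
```

```text
t 45.05 tcp [468.3  16.8  19.2] yaw 2.9318 F [ 0.9 -4.6 -1. ] T [-0.87 -0.28  0.58] w 23.4 q [-0.35  0.49  0.26  2.22 -0.27  0.41  1.48] z [ 0.051 -0.004 -0.999]
r 109.1 bearing 2.9518659709110437 yaw 2.931849423540501 M(force) Nm 0.48 +Tz 0.58
```

Request:
{"fn": "drive_tool", "kwargs": {
  "moves": [
    [[1, 0, -0.0006, 0, -0.009], [1, 0, -0.0006, 0, -0.009], [1, 0, -0.0006, 0, -0.009], [1, 0, -0.0006, 0, -0.006], [1, 0, -0.0006, 0, -0.006], [1, 0, 0, 0, 0], [1, 0, 0, 0, 0], [1, 0, 0, 0, 0], [1, 0, 0, 0, 0], [1, 0, 0, 0, 0]]
  ]
}}

```text
clock: 46.3
tcp_pos: [467.6, 13.3, 19.2]
ee_rot: [0.263, 3.079, 0.001]
wrist_force: [2.2, -4.0, -2.4]
gripper_width: 23.2
```

```bash
python3 -c "
from h import *
tq()"
```

```text
t 46.3 tcp [467.6  13.3  19.2] yaw 2.9707 F [ 2.2 -4.  -2.4] T [-0.8  -0.12  0.08] w 23.2 q [-0.34  0.48  0.24  2.22 -0.26  0.41  1.51] z [ 0.051 -0.004 -0.999]
r 109.2 bearing 2.9842933359374633 yaw 2.970730574368366 M(force) Nm 0.39 +Tz 0.08
```

Request:
{"fn": "drive_tool", "kwargs": {
  "moves": [
    [[1, 0, -0.0008, 0, -0.004], [1, 0, -0.0008, 0, -0.004], [1, 0, -0.0006, 0, -0.002], [1, 0, 0, 0, 0], [1, 0, 0, 0, 0], [0.6, 0, 0, 0, 0], [0.3, 0, 0, 0, 0], [0, 0, 0, 0, 0], [0, 0, 0, 0, 0], [0, 0, 0, 0, 0]]
  ]
}}

```text
clock: 47.55
tcp_pos: [466.3, 13.1, 19.1]
ee_rot: [0.245, 3.083, 0.004]
wrist_force: [-0.4, 0.3, 0.5]
gripper_width: 85.8
```

```bash
python3 -c "
from h import *
tq()"
```

```text
t 47.55 tcp [466.3  13.1  19.1] yaw 2.9831 F [-0.4  0.3  0.5] T [0.02 0.06 0.  ] w 85.8 q [-0.33  0.48  0.24  2.22 -0.26  0.41  1.52] z [ 0.049 -0.002 -0.999]
r 110.4 bearing 2.988308640857883 yaw 2.983079595815591 M(force) Nm -0.02 +Tz 0.0
```

Released. Now up and over the ring for the final look.

Request:
{"fn": "drive_tool", "kwargs": {
  "moves": [
    [[0, 0, 0, -0.02, 0], [0, 0, 0, -0.03, 0], [0, 0, 0, -0.03, 0], [0, -0.02, 0, -0.01, 0], [0, -0.03, 0, 0, 0], [0, -0.025, 0, 0, 0], [0, -0.01, 0, 0, 0], [0, 0, 0, 0, 0], [0, 0, 0, 0, 0], [0, 0, 0, 0, 0]]
  ]
}}

```text
clock: 48.8
tcp_pos: [543.9, 0.1, 115.2]
ee_rot: [0.244, 3.087, 0.004]
wrist_force: [-0.3, 0.2, -0.3]
gripper_width: 85.4
```

```bash
python3 look.py w11; python3 -c "
import cv2
cv2.imwrite('pics/w11c.png',cv2.resize(cv2.imread('pics/w11.png')[:300,120:520],None,fx=2,fy=2,interpolation=2))"
```

```text
t 48.8 tcp [5.439e+02 1.000e-01 1.152e+02] yaw 2.9837 F [-0.3  0.2 -0.3] T [0.   0.03 0.01] w 85.4 q [-0.35  0.42  0.33  1.97 -0.19  0.74  1.51] z [ 0.045 -0.001 -0.999]
  40 ---------------------------------=*%%%%%%%%%%*=----------------------------------
  38 ---------------------------------=*%%%%%%%%%%*=----------------------------------
  36 ---------------------------------=*%%%%%%%%%%*=----------------------------------
  34 ---------------------------------=*%%%%%%%%%%*=----------------------------------
  32 ---------------------------------=*%%%%%%%%%%*=----------------------------------
  30 ------------------------=-=======+*%%%%%%%%%%*+=======---------------------------
  28 ----------------------===+*%%%%%%%%%%%%%%%%%%%%%%%%%%*+--==----------------------
  26 ---------------------+**++*%%%%%%%%%%%%%%%%%%%%%%%%%%%+++**+=--------------------
  24 -------------------=+*%%%*%%%%%%%%%%%%%%%%%%%%%%%%%%%%*%%%%*+=-------------------
  22 ------------------=+*%%%%%%%%%%%%%%%%%%%%%%%%%%%%%%%%%%%%%%%%+=------------------
  20 -----------------=+*%%%%%%%%**********%%%%%%***%***%%%%
[... 1936 characters left out ...]
----
 -26 --------------------=+**++*%%%%%%%%%%%%%%%%%%%%%%%%%%*+++**+---------------------
 -28 -------------------------=+*%%%%%%%%%%%%%%%%%%%%%%%%%*+--------------------------
 -30 --------------------------==============++===++++++++==--------------------------
 -32 ---------------------------------------------------------------------------------
 -34 ---------------------------------------------------------------------------------
 -36 ---------------------------------------------------------------------------------
 -38 ---------------------------------------------------------------------------------
 -40 ---------------------------------------------------------------------------------
```

View pics/w11c.png

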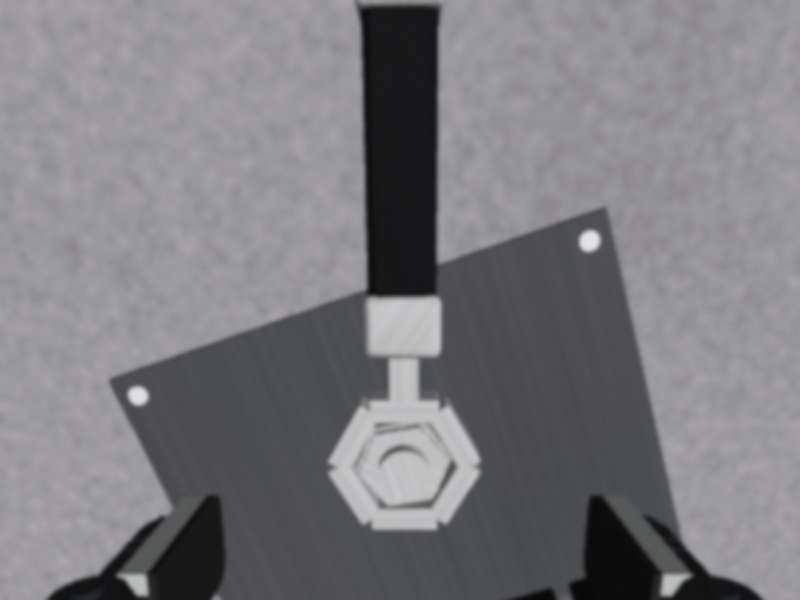

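The final view shows the ring centred on the nut (crop px (404,465)), its top level with the nut's stepped top. The handle is straight in line, and the robot is clear of everything. Handing in.

```bash
python3 -c "
from h import *
show(); print(job.job_done())"
```

```text
t 48.85 tcp [5.439e+02 1.000e-01 1.152e+02] yaw 2.9839 F [-0.3 -0.8 -0.7] T [0.02 0.03 0.02] w 85.2 q [-0.35  0.42  0.33  1.97 -0.19  0.74  1.51] z [ 0.045 -0.001 -0.999]
the job is handed in; nothing more can be done
None
```

The wrench is on the nut, the nut is tight and the wrench clicked. I handed the job in at 48.9 s of the 67 s allowed.

- **Seating:** The first try failed. The ring caught on the nut's step, so I released it, measured the offset with the wrist camera and regripped twice before it dropped on. While I was working it down, the wrist force reached about 41 N as I pressed with the gripped handle.
- **Tightening:** I turned it clockwise about 0.7 rad until it was hard up. The torque then stayed at about 1.35–1.39 Nm while the handle gave roughly 0.07–0.1 rad. The most it could have given is about 0.17 rad, under the 0.2 limit. I eased off once, to about 0.95 Nm, and went up again to make sure it had clicked.
- **Release:** I backed the torque down to under 0.5 Nm, opened the gripper and moved clear.

**Last checks:**
- The final wrist picture shows the ring centred on the nut with its top level with the nut's top.
- The handle is straight and the ring is still at the clockwise end of its play, so the nut was not turned back.
- The gripper was touching nothing.

**Not checked:**
- Full seating is judged from the ring's apparent size and position in that picture, good to about 2 mm. I did not press down to confirm it.
- I did not look at the tray, tape or driver again. All motion stayed away from them.
- The tool had tilted about 0.045 rad from the earlier contact.

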